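# Isolate the warming shelf and level it, pressing on the spirit level

### The job

Switch the warming shelf off by turning the red handle of its isolator clockwise all the way round to the off stop. Then grip the black knob of the levelling foot, which stands up through the yellow spirit level, press level and shelf firmly down on to the foot and, without letting them spring up, turn the knob until the bubble sits centred between the two black lines. Finish like that: still gripping and pressing, with the bubble centred, and without having shifted the tea box, spice jar or cup.

Things in the scene. Friction and masses are not known exactly. Their poses are not given: they have to be found in the camera images.
- isolator (a joint): red bar handle of the isolator, turning about a vertical axis: 0 = on, 1.4 = off (stop), rising clockwise seen from above. A detent holds it at either end (about 0.13 N m to move it off) and past the middle (0.7) snaps it on to the other end. It starts at 0.
- isolator_grip (a point): on the isolator handle's axis, 58 mm above the worktop. The red bar, 52 x 13 mm and 30 mm high (top 13 mm above this point, foot 17 below on a 40 mm red disc), lies along this point's x, which turns with it. It stands on a fixed grey box 70 x 70 x 34 mm in front of the shelf; red dot: on, white dot: off.
- stand: fixed stand of the warming shelf; origin on the worktop under the shelf's middle, y along it, -y towards the foot. The shelf: black plate in an aluminium frame, 262 mm along y by 92 mm, top about 50 mm up, hinged at its +y end; the foot near its -y end starts too low by an unknown amount. On it is screwed the yellow spirit level, 222 mm along y, 40 wide, 25 high.
- shelf (a joint): how far shelf and level are pressed down on to the foot: a spring lifts the foot end about the hinge at the +y end. 0 = up, 0.04 rad = pressed down hard on the foot (stop). At the knob, 200 mm from the hinge, that is 8 mm of travel; about 5 N there starts it, about 10 N takes it to the stop; 12 to 25 N is a good push. It springs up when let go.
- foot_knob (a joint): angle of the levelling foot's knob: 0 at the start, rising clockwise seen from above (range -0.3 to 1.6 rad). Clockwise raises the foot end: 1 rad tilts the shelf by 0.045 rad and lifts the pressed-down knob by 9 mm, so a stiff hand must rise with it. Needs about 0.4 N m and stays where it is left. Between 0.4 and 1.1 rad is needed, by the bubble.
- knob_grip (a point): point on the axis of the foot's knob, 14 mm below its top and 20 mm above its underside. The knob is a black ribbed cylinder 42 mm in diameter and 34 mm high, standing 3 mm above the top of the level's bar near its foot (-y) end; it goes down with the shelf. z is the knob's axis; x turns with the knob (white line on its top).
- bubble (a joint): the bubble: pale spot 20 mm long in the level's green window (88 mm). Its offset along a curve of 0.4 m radius: 0 = centred between the black lines, + towards the knob, 0.0025 rad per mm, ends +-0.075. It is the level's tilt (+ = knob end high): 1 rad of the knob moves it +0.045. Settles in about 1 s. While the shelf is up it shows 0.04 too much.
- vial_mid (a point): middle of the level's green window, on the top of the level, 110 mm from the knob's axis; y runs along the level, -y towards the knob. The lines are 29 mm apart.
- tea_box: bystander: dark tea box 50 x 73 x 112 mm standing behind the shelf; origin at the centre of its underside
- spice_jar: bystander: glass spice jar with green cap, 46 mm diameter, 106 mm high, behind the shelf; origin at the centre of its underside
- grey_cup: bystander: grey cup 86 x 113 x 74 mm on the worktop at the right; origin at the centre of its underside
Not all that is in view belongs to the job. Leave any blue look-alike of the part that bears isolator alone.

How it is judged:
By the outcome, as a careful person would: the job done as asked, in the order asked, and still so for the second after the job is handed in, while the arm keeps its last pose, push and grip.
It also fails if it takes over 58 s, if anything falls off the work surface, if the arm or the gripper's body presses on something with over 40 N, if the wrist force passes 120 N, or if a joint passes its speed limit or range.

### The arm

A 7-joint arm with a two-finger parallel gripper is mounted at the origin on a cart in front of the work surface, level with it; the furniture and walls round the work are solid. World frame = base frame: x ahead of the robot, y to its left, z up, the work surface at z = 0. Lengths are in mm, angles in rad, forces in N, time in s.
With the tool pointing down it reaches from about 400 to 750 mm from the base axis. Payload 19.5 kg.
Tool frame: the origin (TCP) lies at the very end of the fingers, on their centre line; the grasp point (between the pads) lies 19 mm behind it; z points along the fingers, y is the line along which they close (so a half turn about z gives the same grasp; the last joint's range is limited). The gripper opens to 85 mm and grips with 20 to 120 N. Pads are 22 mm wide; open, the fingers measure 114 mm over their backs; the gripper's body (76 mm by 85 mm) begins 54 mm behind the grasp point. The pads swing forward as they close: fully open they stand 13 mm farther back than shut.
Start: joints at [-1.197, 0.707, -0.028, 1.485, 0.022, 0.951, -0.075], TCP at [232.24, 525.984, 231.268] pointing down, gripper open.
Joint ranges: [-2.71, 2.71], [-0.32, 2.16], [-1.57, 1.52], [0, 2.45], [-1.46, 4.6], [0, 2.02], [-2.83, 2.83]. Speed limits (rad/s): [1.89, 1.89, 2.57, 2.57, 3.01, 3.01, 3.01].

### API

Orientations are given as a rotation vector (axis times angle).
In Python, from workcell import bot, camera, get_calibration, find_in gives the robot as it stands.
- The arm moves only by the tool play_rows, never from a script. Its argument "targets" is a list of rows, each a list of 7 numbers: the turn, a rotation vector about the world's x, y, z in degrees, then the shift along the world's x, y, z in m, then the finger opening in m, from 0 to 0.0854. In form: [[wx, wy, wz, dx, dy, dz, gripper], ...]. A call has 1 to 20 rows; each row is the pose to reach, as a shift and turn from the pose commanded when the call began; what a row does not reach only later rows make up. A row lasts 1/12 s, in which the tool goes at most 41.7 mm and 7.16 degrees, less where a joint would pass 70% of its speed; a pose out of reach is approached as far as the arm can. A call with a gripper value outside its range is refused whole. The fingers move at their own pace and stop on an object; "force" is the grip in N (left out, the last holds). Time passes only in rows, so rows that repeat a pose let the fingers close. It gives the time, the measured TCP pose, the force, the opening and the grip force at its end, in the units of the state.
- bot.get_state(): the state, without advancing time (a new reading comes with each control period).
- camera(name): name is "side" or "top"; returns the picture (384x512x3 uint8, red, green, blue); there is no depth.
- get_calibration(name): a dict with "fx", "fy", "cx", "cy" (pixels), "origin" and "attitude" of the camera in the world. Camera axes: x right, y up, looking along -z (the intrinsics and any distortion apply to the point x, -y, -z); pixel columns grow to the right and rows downward; lengths in mm; the calibration is good to about 2 mm. A picture is of the moment at which its call begins. get_calibration takes no time and is no camera call.
- bot.sign_off(): hands the job in; it is judged then, once.
Trained networks look in the newest picture that a camera, given by its name, has taken for a name from the list of things; names that differ only in an ending like _2 or _b are one class to them, and where a whole thing is asked for, a point or a joint stands for the part that bears it (a point fixed in the world has none). Each returns a list of dicts, best first, with "conf" (0 to 1); they miss things now and then, are a little off and sometimes report something else, mostly with a low value. They report only what shows in the picture. A call takes as long as a camera call. They do not tell look-alikes from the thing itself.
- find_in(target, camera): "centre" ([x, y, z] in mm, in the coordinates of the camera as it stood for that picture, good to about 4 mm: the middle of the surface that is visible of it).
The state is a dict: "t": time; "joint_pos": joint angles; "qd": joint speeds; "effort": joint torques, N m; "position": TCP position; "tool_rot": TCP orientation; "ft_force": force on the tool from outside, world axes, zero at the start; "ft_torque": the same for the moment, N m; "grip_width": opening from 0.0 (shut) to 1.0 (fully open); "finger_force": force on a finger pad.
Only numpy, scipy, OpenCV 4.12 (cv2) and the standard library are available. Lean on these libraries where they do the work, as an engineer would, in place of code of your own. Each camera call takes 0.05 s, during which the arm holds its last target. There are 200 camera calls.

## Working session

There is one attempt and no reset: what is moved stays moved. The work goes in short steps, Python scripts to look and compute and a tool call to move; the robot and the scene stay as the last step left them, time stands still between calls to the robot, and variables do not carry over. Pictures are saved under pics/ and viewed, at most 10 in all, crops included, and the job is handed in when it is done.

Besides the shell and the picture viewer there is one more tool, called after "Emit:" in YAML: its name, and indented under it one key for each argument. play_rows: Moves the arm, as the interface text tells. Its arguments: {"type":"object","properties":{"targets":{"type":"array","items":{"type":"array","items":{"type":"number"}}},"force":{"type":"number"}},"required":["targets"]}

```bash
mkdir -p pics
cat > h.py <<'E'
import numpy as np, cv2
from scipy.spatial.transform import Rotation as R
from workcell import bot, camera, get_calibration, find_in
def cam(n):
    c=get_calibration(n); a=np.array(c['attitude'],float)
    M=a if a.shape==(3,3) else (R.from_rotvec(a).as_matrix() if a.size==3 else R.from_quat(a).as_matrix())
    return c,M,np.array(c['origin'],float)
def ray(n,u,v,z):
    c,M,o=cam(n); d=M@np.array([(u-c['cx'])/c['fx'],-(v-c['cy'])/c['fy'],-1]); return o+d*(z-o[2])/d[2]
def proj(n,p):
    c,M,o=cam(n); q=M.T@(np.array(p,float)-o); return np.array([c['cx']+c['fx']*q[0]/-q[2], c['cy']+c['fy']*q[1]/q[2]])
def find(t,n):
    c,M,o=cam(n); return [(round(r['conf'],2),(o+M@np.array(r['centre'])).round(0).tolist(),proj(n,o+M@np.array(r['centre'])).round(0).tolist()) for r in find_in(t,n)]
def snap(n,f,crop=None,s=1):
    im=camera(n)
    if crop: im=im[crop[1]:crop[3],crop[0]:crop[2]]
    im=cv2.resize(im,None,fx=s,fy=s,interpolation=cv2.INTER_CUBIC)
    cv2.imwrite('pics/'+f,im[:,:,::-1])
E
python3 - <<'E'
from h import *
for n in('top','side'):
    snap(n,n+'0.png',None,1.5); print(get_calibration(n))
    for t in('isolator_grip','isolator','knob_grip','foot_knob','vial_mid','bubble','stand','grey_cup','tea_box','spice_jar'): print(n,t,find(t,n)[:3])
s=bot.get_state();print(s)
E
```

```text
{'fx': 373.9320377019635, 'fy': 373.9320377019635, 'cx': 259.58795981592107, 'cy': 187.80473379130248, 'origin': array([ 306.63134336, -233.55149225,  995.13955988]), 'attitude': array([ 0.18170744, -0.1791503 , -1.50184064])}
top isolator_grip [(0.66, [435.0, -223.0, 64.0], [256.0, 223.0]), (0.54, [391.0, -358.0, 60.0], [310.0, 244.0])]
top isolator [(0.54, [437.0, -224.0, 65.0], [257.0, 222.0]), (0.5, [389.0, -362.0, 64.0], [311.0, 245.0])]
top knob_grip [(0.78, [545.0, -305.0, 108.0], [293.0, 178.0])]
top foot_knob [(0.64, [550.0, -309.0, 117.0], [295.0, 175.0])]
top vial_mid [(0.82, [547.0, -221.0, 49.0], [258.0, 181.0]), (0.37, [547.0, -308.0, 110.0], [294.0, 177.0])]
top bubble []
top stand [(0.77, [548.0, -215.0, 51.0], [256.0, 181.0])]
top grey_cup [(0.94, [527.0, -451.0, 25.0], [344.0, 196.0])]
top tea_box [(0.64, [688.0, -37.0, 102.0], [190.0, 119.0])]
top spice_jar [(0.93, [675.0, -137.0, 101.0], [229.0, 126.0])]
{'fx': 392.08309852281764, 'fy': 392.08309852281764, 'cx': 254.17538956810196, 'cy': 196.13941579181227, 'origin': array([397.52771647, 231.48577598, 865.72257981
[... 924 characters left out ...]

{'t': 1.1, 'joint_pos': array([-1.19668436,  0.70649833, -0.02759684,  1.48464656,  0.02195634,
        0.95086468, -0.07551436]), 'qd': array([-0.00035499, -0.00023518,  0.00047689, -0.00049631,  0.00073255,
        0.00046137,  0.00093226]), 'effort': array([ 1.69588395e-03, -8.82991576e+01,  1.23470698e+00, -2.36383492e+01,
        1.69833074e-02,  1.79971848e-03, -9.36929791e-05]), 'position': array([232.23515749, 525.97335543, 231.25797805]), 'tool_rot': array([-6.48542445e-01, -3.07386097e+00,  1.68599443e-04]), 'ft_force': array([-0.36919824,  1.31975745, -0.13634201]), 'ft_torque': array([-0.02208731, -0.03187687, -0.0585245 ]), 'finger_force': 0.0, 'grip_width': 1.0009096142798082}
```

View pics/top0.png

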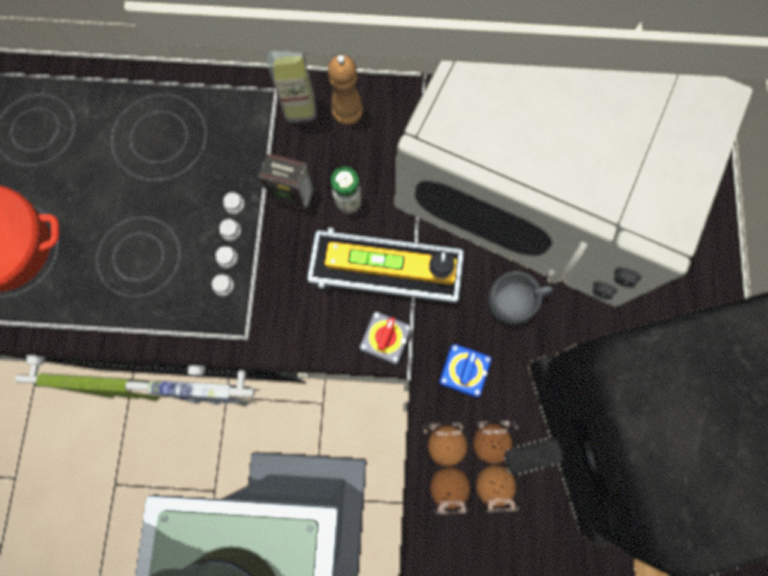

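Run:
```python
from h import *
a=camera('top')[130:290,200:370]; b=camera('side')[90:250,210:380]
im=np.vstack([cv2.resize(x,None,fx=3.5,fy=3.5,interpolation=cv2.INTER_CUBIC)[:,:] for x in(a,)])
im2=cv2.resize(b,None,fx=3.5,fy=3.5,interpolation=cv2.INTER_CUBIC)
cv2.imwrite('pics/tc.png',im[:,:,::-1]);cv2.imwrite('pics/sc.png',im2[:,:,::-1])
```

```text
(no output)
```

View pics/tc.png

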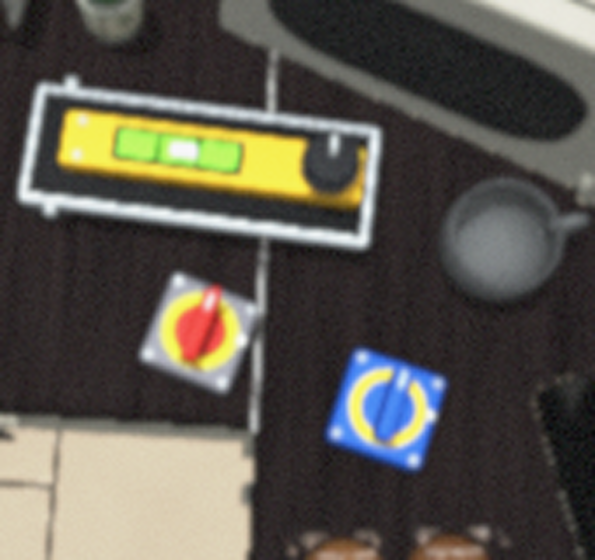

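View pics/sc.png

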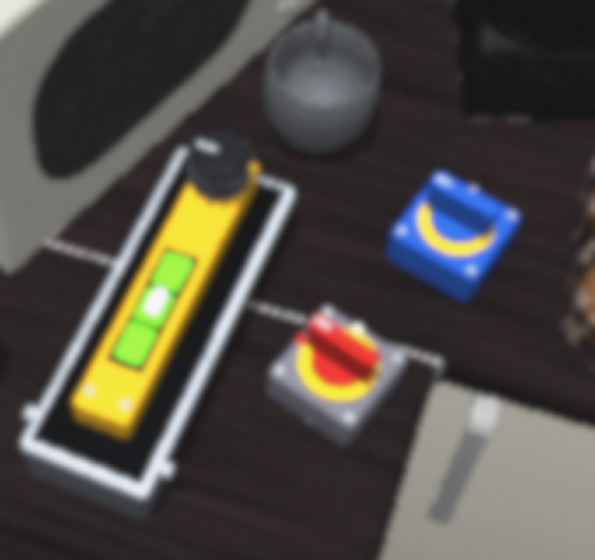

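Run:
```python
from h import *
T=lambda u,v,z: ray('top',200+u/3.5,130+v/3.5,z).round(1)[:2]
S=lambda u,v,z: ray('side',210+u/3.5,90+v/3.5,z).round(1)[:2]
print('box c',T(200,332,34),S(339.5,364,34))
print('bar ends',T(213,290,71),T(190,358,71),S(313,319,71),S(377,362,71))
a=camera('top').astype(int);b=camera('side').astype(int)
for n,im,(x0,y0,x1,y1) in(('top',a,(240,205,275,245)),('side',b,(285,170,330,215))):
    c=im[y0:y1,x0:x1]; m=(c[...,0]>120)&(c[...,1]<90)&(c[...,2]<90)
    v,u=np.nonzero(m); print(n,'red',m.sum(),u.mean()+x0,v.mean()+y0, ray(n,u.mean()+x0,v.mean()+y0,58)[:2])
print('knob',T(332,158,110),S(217,157,110),'line',T(334,140,110),S(205,146,110))
print('shelf corners',[T(*p,50) for p in((40,88),(378,130),(366,244),(23,202))],[S(*p,50) for p in((183,152),(290,188),(148,495),(28,440))])
print('vial lines/bubble',T(182,150,75),S(155,301,75), 'win ends',T(115,142,75),T(242,157,75))
print('microwave bottom',[ray('top',u/1.5,v/1.5,0).round(0) for u,v in((397,208),(690,275),(610,305),(530,265))])
print('cup',find('grey_cup','top'))
```

```text
box c [ 434.8 -224.6] [ 436.8 -224.1]
bar ends [ 460.5 -232.4] [ 411.1 -219.1] [ 461.3 -230.5] [ 412.4 -213.5]
top red 122 257.0 224.327868852459 [ 432.92212782 -224.42857779]
side red 213 306.1455399061033 191.06572769953053 [ 439.74944263 -217.73129371]
knob [ 552.6 -310. ] [ 556.  -307.3] line [ 565.8 -310.9] [ 566.6 -313.3]
shelf corners [array([610.3, -92.3]), array([ 593.2, -348.9]), array([ 505.2, -342.8]), array([521.2, -87.8])] [array([ 593.5, -346. ]), array([ 510.1, -341.5]), array([524.7, -82.7]), array([612.1, -92.8])]
vial lines/bubble [ 561.5 -203.6] [ 564.4 -206.2] win ends [ 564.5 -154.4] [ 559.  -247.6]
microwave bottom [array([ 684., -230.,    0.]), array([ 588., -774.,    0.]), array([ 523., -626.,    0.]), array([ 589., -481.,    0.])]
cup [(0.65, [521.0, -448.0, 28.0], [344.0, 198.0])]
```

View pics/side0.png

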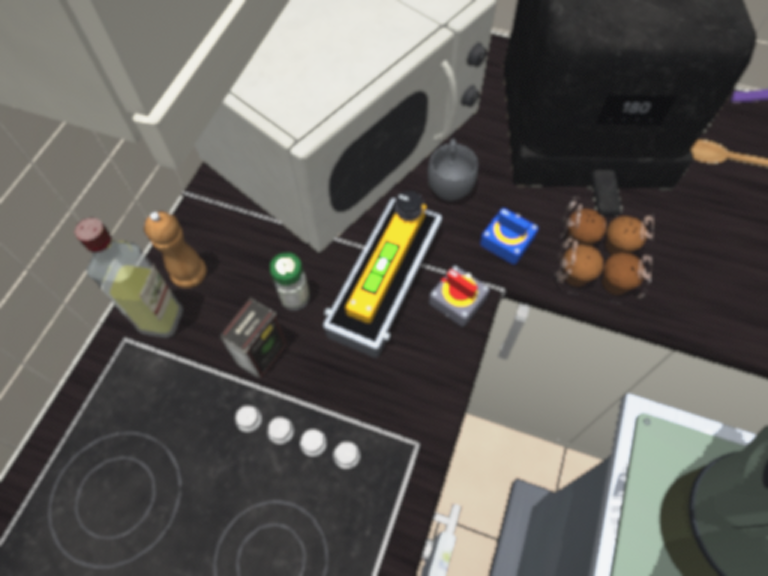

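Both pictures agree. The red handle on the grey box is at top px (257,224) and side px (307,192), and fits the description. The blue look-alike is at top px (310,244), and I leave it alone. The isolator axis is about (436,-224) with the bar at about -17°, and the knob is about (555,-309). Next I move over the isolator.

Emit:
play_rows:
  targets:
    - [0,0,0,0.02,-0.027,0,0.06]
    - [0,0,0,0.042,-0.057,0,0.06]
    - [0,0,0,0.064,-0.087,0,0.06]
    - [0,0,0,0.086,-0.117,0,0.06]
    - [0,0,0,0.108,-0.147,0,0.06]
    - [0,0,0,0.13,-0.177,0,0.06]
    - [0,0,0,0.151,-0.205,0,0.06]
    - [0,0,0,0.165,-0.24,0,0.06]
    - [0,0,0,0.18,-0.275,0,0.06]
    - [0,0,0,0.194,-0.31,0,0.06]
    - [0,0,0,0.208,-0.345,0,0.06]
    - [0,0,0,0.222,-0.38,0,0.06]
    - [0,0,0,0.236,-0.415,0,0.06]
    - [0,0,0,0.25,-0.45,0,0.06]
    - [0,0,0,0.25,-0.485,0,0.06]
    - [0,0,0,0.245,-0.52,0,0.06]
    - [0,0,0,0.238,-0.555,0,0.06]
    - [0,0,0,0.23,-0.59,0,0.06]
    - [0,0,2,0.225,-0.625,0,0.06]
    - [0,0,4,0.218,-0.66,0,0.06]

```text
t: 3.02
position: [449.9, -135.6, 231.4]
tool_rot: [0.538, 3.095, -0.0]
ft_force: [0.9, -0.1, 0.6]
grip_width: 0.703
finger_force: 0.0
```

Emit:
play_rows:
  targets:
    - [0,0,1,-0.005,-0.03,-0.03,0.05]
    - [0,0,3,-0.01,-0.06,-0.06,0.05]
    - [0,0,3,-0.014,-0.09,-0.09,0.05]
    - [0,0,3,-0.014,-0.09,-0.12,0.05]
    - [0,0,3,-0.014,-0.09,-0.13,0.05]
    - [0,0,3,-0.014,-0.09,-0.13,0.05]
    - [0,0,3,-0.014,-0.09,-0.13,0.05]

```text
t: 3.6
position: [436.3, -223.8, 101.4]
tool_rot: [-0.459, -3.107, -0.0]
ft_force: [0.1, 0.2, 0.8]
grip_width: 0.585
finger_force: 0.0
```

Run:
```python
from h import *
a=cv2.resize(camera('top')[170:270,205:315],None,fx=3.6,fy=3.6,interpolation=cv2.INTER_CUBIC)
b=cv2.resize(camera('side')[140:240,255:365],None,fx=3.6,fy=3.6,interpolation=cv2.INTER_CUBIC)
cv2.imwrite('pics/c1.png',np.hstack([a,b])[:,:,::-1])
s=bot.get_state(); print(s['position'],R.from_rotvec(s['tool_rot']).as_matrix()[:,1],s['joint_pos'])
```

```text
[ 436.86022603 -223.93249346  102.38556135] [ 2.88955122e-01  9.57342599e-01 -2.91248080e-04] [ 0.48824356  0.79742386 -0.14349561  1.92780138  0.24750047  0.43151762
  1.43987096]
```

View pics/c1.png

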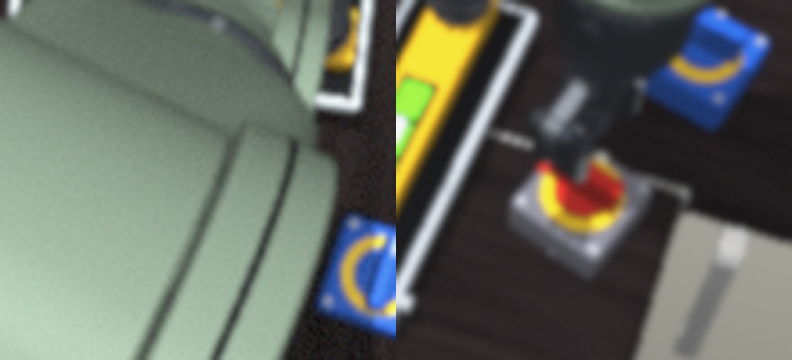

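The left half shows the arm hiding the top view. In the right half (side view) the fingers are centred above the red bar. I descend to TCP z 47 and close.

Emit:
play_rows:
  targets:
    - [0,0,0,0,0,-0.02,0.05]
    - [0,0,0,0,0,-0.04,0.05]
    - [0,0,0,0,0,-0.054,0.05]
    - [0,0,0,0,0,-0.054,0.05]
    - [0,0,0,0,0,-0.054,0.02]
    - [0,0,0,0,0,-0.054,0.0]
    - [0,0,0,0,0,-0.054,0.0]
    - [0,0,0,0,0,-0.054,0.0]
    - [0,0,0,0,0,-0.054,0.0]
    - [0,0,0,0,0,-0.054,0.0]
  force: 30

```text
t: 4.53
position: [437.1, -223.4, 48.6]
tool_rot: [0.459, 3.106, 0.001]
ft_force: [1.2, 7.2, 13.2]
grip_width: 0.147
finger_force: 31.6
```

Emit:
play_rows:
  targets:
    - [0,0,0,0,0.001,0.002,0]
    - [0,0,-5,0,0.001,0.002,0]
    - [0,0,-10,0,0.001,0.002,0]
    - [0,0,-15,0,0.001,0.002,0]
    - [0,0,-20,0,0.001,0.002,0]
    - [0,0,-25,0,0.001,0.002,0]
    - [0,0,-30,0,0.001,0.002,0]
    - [0,0,-30,0,0.001,0.002,0]
  force: 50

```text
t: 5.2
position: [436.6, -223.3, 49.5]
tool_rot: [1.254, 2.879, -0.0]
ft_force: [3.3, -3.8, -16.7]
grip_width: 0.137
finger_force: 51.0
```

Run:
```python
from h import *
s=bot.get_state(); print(s['ft_force'],s['ft_torque'],R.from_rotvec(s['tool_rot']).as_matrix()[:,1],s['joint_pos'])
```

```text
[  3.32518549  -3.77954087 -16.68092828] [-0.6260165  -0.67190484 -0.02842153] [7.32336969e-01 6.80942388e-01 1.68117301e-04] [ 0.41311839  0.89928835 -0.01051467  1.95820425  0.03016904  0.28337346
  1.12666577]
```

Emit:
play_rows:
  targets:
    - [0,0,-5,0,0,-0.001,0]
    - [0,0,-10,0,0,-0.001,0]
    - [0,0,-15,0,0,-0.001,0]
    - [0,0,-20,0,0,-0.001,0]
    - [0,0,-25,0,0,-0.001,0]
    - [0,0,-30,0,0,-0.001,0]
    - [0,0,-35,0,0,-0.001,0]
    - [0,0,-40,0,0,-0.001,0]
    - [0,0,-45,0,0,-0.001,0]
    - [0,0,-49,0,0,-0.001,0]
    - [0,0,-52,0,0,-0.001,0]
    - [0,0,-54,0,0,-0.001,0]
    - [0,0,-54,0,0,-0.001,0]

```text
t: 6.28
position: [436.5, -222.9, 49.3]
tool_rot: [2.419, 2.004, 0.001]
ft_force: [-2.1, 0.8, 9.2]
grip_width: 0.14
finger_force: 59.4
```

Run:
```python
from h import *
s=bot.get_state(); print(s['ft_force'],s['ft_torque'],R.from_rotvec(s['tool_rot']).as_matrix()[:,1],s['joint_pos'])
```

```text
[-2.12024609  0.80283452  9.23665558] [0.1211937  0.35839677 0.71819282] [ 9.82578077e-01 -1.85848544e-01  8.00687155e-04] [ 0.32841909  0.90910737  0.14474455  1.96151802 -0.40036141  0.29768866
  0.61519956]
```

Emit:
play_rows:
  targets:
    - [0,0,0,0,0,0,0.035]
    - [0,0,0,0,0,0,0.045]
    - [0,0,0,0,0,0,0.05]
    - [0,0,0,0,0,0,0.05]
    - [0,0,0,0,0,0.03,0.05]
    - [0,0,0,0,0,0.065,0.06]
    - [0,0,0,0,0,0.1,0.07]
    - [0,0,0,0.02,-0.02,0.13,0.07]
    - [0,0,0,0.045,-0.04,0.13,0.07]
    - [0,0,0,0.07,-0.055,0.13,0.07]
    - [0,0,0,0.095,-0.07,0.13,0.07]
    - [0,0,0,0.118,-0.086,0.13,0.07]
    - [0,0,0,0.118,-0.086,0.13,0.07]
    - [0,0,0,0.118,-0.086,0.13,0.07]
    - [0,0,0,0.118,-0.086,0.13,0.07]

```text
t: 7.53
position: [553.6, -308.7, 178.0]
tool_rot: [-2.42, -2.001, 0.001]
ft_force: [-0.2, -0.1, 0.5]
grip_width: 0.819
finger_force: 0.0
```

Run:
```python
from h import *
a=cv2.resize(camera('top')[140:240,205:315],None,fx=3.6,fy=3.6,interpolation=cv2.INTER_CUBIC)
b=cv2.resize(camera('side')[110:220,235:345],None,fx=3.6,fy=3.6,interpolation=cv2.INTER_CUBIC)[:360]
cv2.imwrite('pics/c2.png',np.hstack([a,b])[:,:,::-1])
s=bot.get_state(); print(s['position'],s['ft_force'],s['joint_pos'], proj('side',s['position']),proj('side',[555,-309,110]))
```

```text
[ 553.76030516 -308.59165989  178.49004797] [ 0.71151744  0.10802203 -0.37601408] [ 0.31805485  0.88434757  0.32302595  1.32194294 -0.29969495  0.98314067
  0.50812516] [274.07077456 116.02873895] [272.62744325 134.40791889]
```

View pics/c2.png

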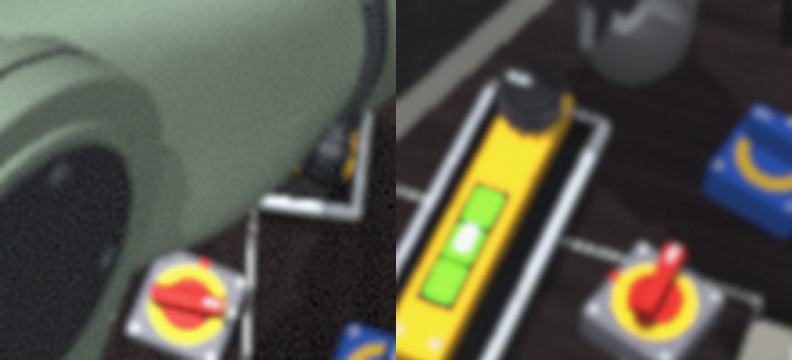

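The handle now points across, with the red dot uncovered at about (205,262), so it is at off. The knob in the side view matches its predicted pixel. I descend and grip.

Emit:
play_rows:
  targets:
    - [0,0,0,0.001,0,-0.025,0.07]
    - [0,0,0,0.001,0,-0.05,0.07]
    - [0,0,0,0.001,0,-0.075,0.07]
    - [0,0,0,0.001,0,-0.09,0.07]
    - [0,0,0,0.001,0,-0.097,0.07]
    - [0,0,0,0.001,0,-0.097,0.06]
    - [0,0,0,0.001,0,-0.097,0.05]
    - [0,0,0,0.001,0,-0.097,0.035]
    - [0,0,0,0.001,0,-0.097,0.02]
    - [0,0,0,0.001,0,-0.097,0.02]
    - [0,0,0,0.001,0,-0.097,0.02]
  force: 30

```text
t: 8.55
position: [554.4, -309.3, 82.4]
tool_rot: [-2.421, -2.001, 0.001]
ft_force: [-7.3, 1.5, 3.4]
grip_width: 0.477
finger_force: 32.0
```

Run:
```python
from h import *
b=cv2.resize(camera('side')[110:220,225:345],None,fx=5,fy=5,interpolation=cv2.INTER_CUBIC)
cv2.imwrite('pics/c3.png',b[:,:,::-1])
s=bot.get_state(); print(s['position'],s['ft_force'],s['ft_torque'])
```

```text
[ 554.43224149 -309.27858495   82.49135383] [-8.10360777  1.18036402  3.02292169] [ 0.37540676  1.75457456 -0.2368429 ]
```

View pics/c3.png

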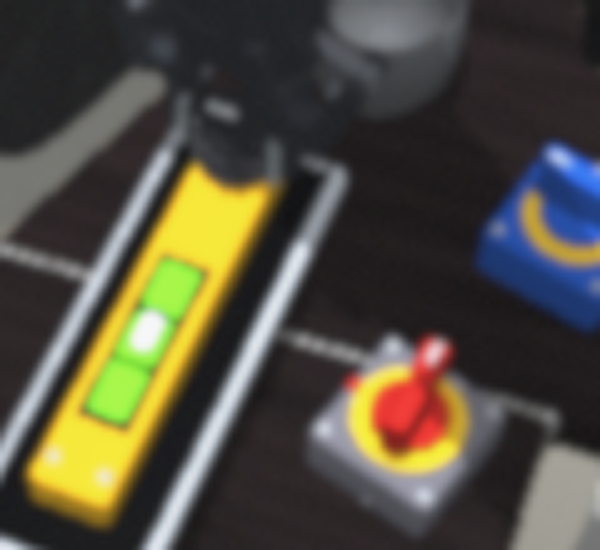

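The knob is held (opening about 41 mm) and the bubble is visible near (148,332), between the lines with the shelf still up. I tighten the grip and press down.

Emit:
play_rows:
  targets:
    - [0,0,0,-0.0005,0,0,0]
    - [0,0,0,-0.0005,0,0,0]
    - [0,0,0,-0.0005,0,-0.002,0]
    - [0,0,0,-0.0005,0,-0.004,0]
    - [0,0,0,-0.0005,0,-0.006,0]
    - [0,0,0,-0.0005,0,-0.007,0]
    - [0,0,0,-0.0005,0,-0.008,0]
    - [0,0,0,-0.0005,0,-0.008,0]
  force: 110

```text
t: 9.27
position: [554.3, -310.7, 75.5]
tool_rot: [2.42, 1.999, -0.002]
ft_force: [-9.0, -4.4, 15.7]
grip_width: 0.455
finger_force: 111.6
```

Run:
```python
from h import *
s=bot.get_state(); print(s['position'],s['ft_force'],s['ft_torque'],s['finger_force'])
```

```text
[ 554.25872811 -310.74730135   75.47305044] [-9.02690194 -4.365725   15.74656928] [-0.2523434   2.06010384 -0.08034007] 111.63282972585876
```

```bash
cat >> h.py <<'E'
def bubble(k=4):
    out=[]
    for _ in range(k):
        im=camera('side')[140:210,225:300].astype(int)
        r,g,b=im[...,0],im[...,1],im[...,2]
        green=(g>140)&(b<130)&(g-r>35); n,l,st,_c=cv2.connectedComponentsWithStats(green.astype(np.uint8)*255)
        hull=cv2.convexHull(np.argwhere(green)[:,::-1].astype(np.int32))
        m=np.zeros(green.shape,np.uint8); cv2.fillConvexPoly(m,hull,1)
        d=np.array([-.066,-.998]); 
        def s(v,u,w=None): 
            p=np.array([ray('side',225+x,140+y,73)[:2] for x,y in zip(u,v)])@d
            return p if w is None else (p*w).sum()/w.sum()
        hv=s(*np.nonzero(m)); mid=(hv.min()+hv.max())/2
        w=np.clip(b-120,0,None)*m; v,u=np.nonzero(w)
        out.append((s(v,u,w[v,u])-hv.mean(), s(v,u,w[v,u])-mid, hv.max()-hv.min()))
    print('bubble off mm (+knob) vs hull mean, vs hull mid, len', np.mean(out,0).round(2), np.std(out,0).round(2))
def st():
    s=bot.get_state(); print(s['t'],s['position'].round(1),s['ft_force'].round(1),s['ft_torque'].round(2),round(float(s['finger_force']),0),s['joint_pos'].round(2))
E
python3 - <<'E'
from h import *
bubble();st()
E
```

```text
bubble off mm (+knob) vs hull mean, vs hull mid, len [-3.73 -4.89 90.77] [1.15 1.23 0.  ]
9.4667 [ 554.2 -310.7   75.5] [-8.7 -5.4 14.8] [-0.27  1.93 -0.06] 111.0 [ 0.34  1.02  0.28  1.4  -0.34  0.77  0.54]
```

Emit:
play_rows:
  targets:
    - [0,0,0,0,0.001,-0.001,0]
    - [0,0,0,0,0.001,-0.001,0]
    - [0,0,0,0,0.001,-0.001,0]
    - [0,0,0,0,0.001,-0.001,0]
    - [0,0,0,0,0.001,-0.001,0]
    - [0,0,0,0,0.001,-0.001,0]
    - [0,0,0,0,0.001,-0.001,0]
    - [0,0,0,0,0.001,-0.001,0]

```text
t: 10.13
position: [554.3, -310.7, 75.2]
tool_rot: [2.419, 1.997, -0.003]
ft_force: [-10.4, -8.7, 24.0]
grip_width: 0.454
finger_force: 112.4
```

Run:
```python
from h import *
bubble();st()
```

```text
bubble off mm (+knob) vs hull mean, vs hull mid, len [-10.   -11.23  90.77] [0.11 0.01 0.  ]
10.3333 [ 554.3 -310.7   75.2] [-10.4  -8.6  23.6] [-1.    2.3  -0.03] 112.0 [ 0.34  1.02  0.28  1.41 -0.34  0.76  0.54]
```

Emit:
play_rows:
  targets:
    - [0,0,-3,0,0,0.0009,0]
    - [0,0,-6,0,0,0.0013,0]
    - [0,0,-9,0,0,0.0018,0]
    - [0,0,-12,0,0,0.0023,0]
    - [0,0,-15,0,0,0.0028,0]
    - [0,0,-15,0,0,0.0028,0]
    - [0,0,-15,0,0,0.0028,0]

```text
t: 10.92
position: [554.3, -310.2, 77.7]
tool_rot: [2.66, 1.665, -0.002]
ft_force: [-10.1, -7.3, 20.3]
grip_width: 0.455
finger_force: 111.9
```

Run:
```python
from h import *
bubble(2);st()
```

```text
bubble off mm (+knob) vs hull mean, vs hull mid, len [-7.52 -8.6  91.47] [0.17 0.17 0.  ]
11.0167 [ 554.3 -310.2   77.7] [-9.3 -6.6 19.7] [-0.71  2.21 -0.16] 112.0 [ 0.3   1.02  0.35  1.41 -0.42  0.79  0.35]
```

Emit:
play_rows:
  targets:
    - [0,0,-3,0,0,0.0005,0]
    - [0,0,-6,0,0,0.001,0]
    - [0,0,-9,0,0,0.0015,0]
    - [0,0,-12,0,0,0.0019,0]
    - [0,0,-15,0,0,0.0024,0]
    - [0,0,-15,0,0,0.0024,0]
    - [0,0,-15,0,0,0.0024,0]
    - [0,0,-15,0,0,0.0024,0]
    - [0,0,-15,0,0,0.0024,0]
    - [0,0,-15,0,0,0.0024,0]
    - [0,0,-15,0,0,0.0024,0]
    - [0,0,-15,0,0,0.0024,0]
    - [0,0,-15,0,0,0.0024,0]
    - [0,0,-15,0,0,0.0024,0]
    - [0,0,-15,0,0,0.0024,0]

```text
t: 12.27
position: [554.3, -309.7, 80.0]
tool_rot: [2.855, 1.304, -0.0]
ft_force: [-10.2, -2.6, 19.1]
grip_width: 0.456
finger_force: 111.9
```

Run:
```python
from h import *
bubble(3);st()
b=cv2.resize(camera('side')[145:205,230:290],None,fx=9,fy=9,interpolation=cv2.INTER_CUBIC)
cv2.imwrite('pics/c4.png',b[:,:,::-1])
```

```text
bubble off mm (+knob) vs hull mean, vs hull mid, len [-0.67 -1.79 91.71] [0.02 0.02 0.  ]
12.4167 [ 554.3 -309.7   80. ] [-9.9 -3.8 18.9] [-0.35  2.16 -0.16] 112.0 [ 0.28  1.03  0.42  1.41 -0.5   0.81  0.15]
```

View pics/c4.png

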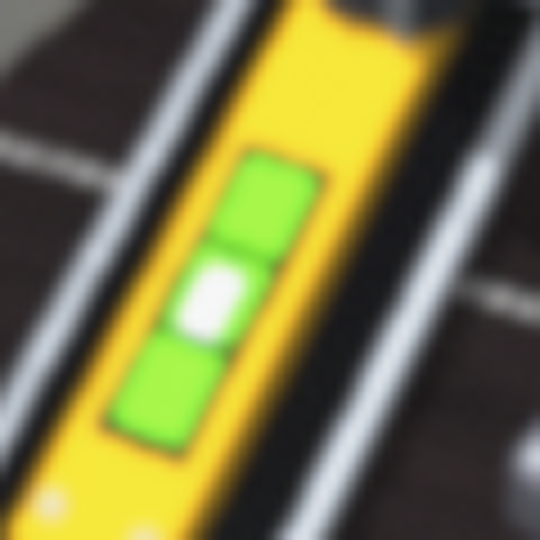

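The bubble centre is at (212,302), against a line midpoint of about (220,298). That puts it about 1.8 mm to the low side, so about 6° more clockwise.

Emit:
play_rows:
  targets:
    - [0,0,-2,0,0,0.0003,0]
    - [0,0,-4,0,0,0.0006,0]
    - [0,0,-6,0,0,0.0009,0]
    - [0,0,-6,0,0,0.0009,0]
    - [0,0,-6,0,0,0.0009,0]
    - [0,0,-6,0,0,0.0009,0]
    - [0,0,-6,0,0,0.0009,0]
    - [0,0,-6,0,0,0.0009,0]
    - [0,0,-6,0,0,0.0009,0]
    - [0,0,-6,0,0,0.0009,0]
    - [0,0,-6,0,0,0.0009,0]
    - [0,0,-6,0,0,0.0009,0]
    - [0,0,-6,0,0,0.0009,0]
    - [0,0,-6,0,0,0.0009,0]
    - [0,0,-6,0,0,0.0009,0]
    - [0,0,-6,0,0,0.0009,0]
    - [0,0,-6,0,0,0.0009,0]

```text
t: 13.88
position: [554.3, -309.5, 80.9]
tool_rot: [2.919, 1.154, 0.0]
ft_force: [-10.5, -1.5, 20.2]
grip_width: 0.455
finger_force: 112.0
```

Run:
```python
from h import *
bubble(3);st()
im=camera('side')
b=cv2.resize(im[145:205,230:290],None,fx=9,fy=9,interpolation=cv2.INTER_CUBIC)
cv2.imwrite('pics/c5.png',b[:,:,::-1])
for t in('grey_cup','tea_box','spice_jar'): print(t,find(t,'side')[:2])
```

```text
bubble off mm (+knob) vs hull mean, vs hull mid, len [ 1.17  0.15 91.71] [0. 0. 0.]
14.0333 [ 554.3 -309.5   80.9] [-10.3  -1.7  20.5] [-0.21  2.26  0.01] 112.0 [ 0.26  1.03  0.45  1.41 -0.53  0.82  0.07]
grey_cup [(0.65, [511.0, -460.0, 43.0], [306.0, 111.0])]
tea_box [(0.76, [683.0, -23.0, 103.0], [172.0, 223.0])]
spice_jar [(0.57, [683.0, -127.0, 92.0], [193.0, 186.0])]
```

View pics/c5.png

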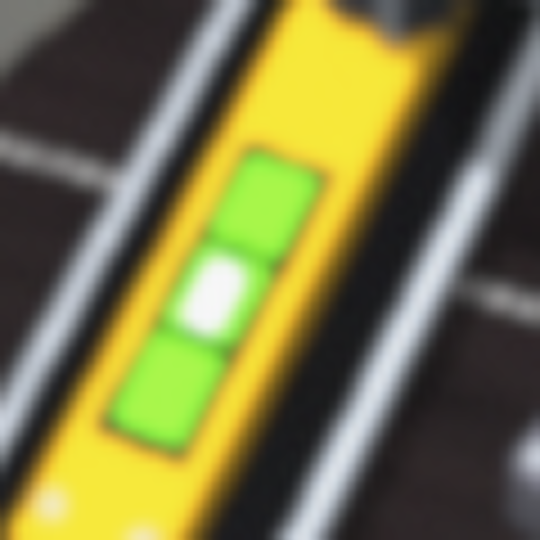

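The bubble now sits mid-way between the lines (offset under 0.2 mm), with 20 N of press and 112 N of grip. The tea box, spice jar and cup have not moved, so I hand it in.

```bash
python3 -c "
from workcell import bot
print(bot.sign_off())"
```

```text
the job is handed in; nothing more can be done
None
```

The isolator is turned to its off stop, and the knob is still gripped and pressed down at about 20 N with the bubble centred to within about 0.2 mm by my measurement. The tea box, spice jar and cup have not moved. I handed the job in at about 14 s; the sign-off gave no verdict.

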